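# Load the reference tiles into the reader and shut it

### The arm

A 6-joint arm with a two-finger parallel gripper is mounted at the origin on the work surface; the furniture and walls round the work are solid. World frame = base frame: x ahead of the robot, y to its left, z up, the work surface at z = 0. Lengths are in mm, angles in rad, forces in N, time in s.
With the tool pointing down it reaches from about 250 to 775 mm from the base axis. Payload 8.9 kg.
Tool frame: the origin (TCP) lies midway between the tips of the shut fingers; the grasp point (between the pads) lies 19 mm behind it; z points along the fingers, y is the line along which they close (so a half turn about z gives the same grasp; the last joint's range is limited). The gripper opens to 85 mm and grips with 20 to 120 N. Pads are 22 mm wide; open, the fingers measure 114 mm over their backs; the gripper's body (76 mm by 85 mm) begins 54 mm behind the grasp point. The pads swing forward as they close: fully open they stand 13 mm farther back than shut.
Start: joints at [1.021, 0.291, -0.153, 1.127, 0, 1.431], TCP at [209.649, 481.322, 231.305] pointing down, gripper open.
Joint ranges: [-2.52, 2.52], [-0.91, 1.74], [-1.3, 1.37], [-1.96, 2.02], [-1.52, 1.47], [-3.14, 3.14]. Speed limits (rad/s): [2.22, 2.22, 2.79, 3.14, 3.14, 3.14].

### API

Orientations are given as a unit quaternion [w, x, y, z].
In Python, from cell import manip, cams gives the robot as it stands.
- The arm moves only by the tool drive_tool, never from a script. Its argument "plan" is a list that holds one entry, the list of rows, each a list of 7 numbers: the shift along the tool's x, y, z in mm, then the turn, a rotation vector about the tool's x, y, z in degrees, then the opening in per cent of the stroke, from 0 (shut) to 100 (fully open). A call has 1 to 20 rows; each row is the pose to reach, as a shift and turn from the pose commanded when the call began, along the tool's axes at that moment; what a row does not reach only later rows make up. A row lasts 1/10 s, in which the tool goes at most 50 mm and 8.59 degrees, less where a joint would pass 70% of its speed; a pose out of reach is approached as far as the arm can. A call with a gripper value outside its range is refused whole. The fingers move at their own pace and stop on an object; "newtons" is the grip in N (left out, the last holds). Time passes only in rows, so rows that repeat a pose let the fingers close. It gives the time, the measured TCP pose, the force, the opening and the grip force at its end, in the units of the state.
- manip.state(): the state, without advancing time (a new reading comes with each control period).
- cams.camera(name): name is "scene" or "top"; returns a dict with "image" (400x640x3 uint8, red, green, blue), "range_z" (400x640 float32, mm along the optical axis (not along the pixel's ray), 0 where there is no reading), "fx", "fy", "cx", "cy" (pixels), "world_to_cam" (4x4, takes a point from world to camera coordinates). Camera axes: x right, y down, z forward; pixel columns grow to the right and rows downward; lengths in mm; the calibration is good to about 2 mm. A picture is of the moment at which its call begins.
- manip.close_job(): hands the job in; it is judged then, once.
The state is a dict: "time_s": time; "joints": joint angles; "dq": joint speeds; "joint_torque": joint torques, N m; "position": TCP position; "tool_rot": TCP orientation; "contact_force": force on the tool from outside, world axes, zero at the start; "torque": the same for the moment, N m; "opening": finger opening in mm; "grip_force": force on a finger pad.
Only numpy, scipy, OpenCV 4.12 (cv2) and the standard library are available. Lean on these libraries where they do the work, as an engineer would, in place of code of your own. Each camera call takes 0.05 s, during which the arm holds its last target. There are 200 camera calls.

### The job

Wind the reader's shutter fully open by pushing the spokes of its star wheel round, one after another (counter-clockwise from above opens). Put every loose reference tile on the bench in a nest of its own, any nest, and press it down until it sits flush with the deck, then wind the wheel back until the shutter is fully closed over the tiles. Leave the orange box where it lies.

Things in the scene. Friction and masses are not known exactly. Their poses are not given: they have to be found in the camera images.
- reader: White unit fixed on the bench, x (away from the robot) -140 to 108 mm, y (to the left) -100 to 100 mm, flat deck 30 mm high; origin at bench level. Near edge: three nests in a row, centres at x = -105. Behind them a steel shutter in low rails (8 mm). Farther back the star wheel; a fixed grey hood, top 90 mm high, covers all beyond 11 mm behind (+x of) its axis: push spokes on the robot's side.
- star_wheel (a joint): Turn of the wheel about its vertical axis, rad: 0 = shutter closed (stop), 6.0 = open (stop), growing counter-clockwise from above. Stays where left; needs about 0.1 N m. Five level spokes 72 deg apart, 11 mm thick, hub radius 16 mm, end balls 17 mm thick centred 58 mm from the axis. The red ball's direction, counter-clockwise from the reader's +x, is joint - 3.80 rad.
- wheel_axis (a point): Point on the star wheel's axis at the height of the spokes' centre lines, 66 mm above the bench, 36 mm above the deck and 29 mm above the open shutter; axes those of the reader, where it lies at x = 35, y = 0 mm. A boss of radius 20 mm stands under the hub.
- shutter (a joint): Travel of the shutter, m: 0 = closed over the nests, 0.056 = fully open (moved away from the robot, nests clear). Geared to the star wheel, 9.3 mm per rad, and moved by the wheel only. A steel plate 54 x 184 x 4 mm with a yellow stripe, its underside 2.5 mm above the deck, so it jams on a tile that is not pressed flush.
- nest_0 (a point): right-hand nest: centre of its mouth, level with the deck; axes those of the reader. A recess 39.5 mm square, sides along the reader's x and y; nests 62 mm apart. Its rubber floor pad stands 3.5 mm below the deck at the start; pressed with about 5 N it sinks 9 mm to a stop and stays down.
- nest_1 (a point): middle nest: centre of its mouth, level with the deck; axes those of the reader. A recess 39.5 mm square, sides along the reader's x and y; nests 62 mm apart. Its rubber floor pad stands 3.5 mm below the deck at the start; pressed with about 5 N it sinks 9 mm to a stop and stays down.
- nest_2 (a point): left-hand nest: centre of its mouth, level with the deck; axes those of the reader. A recess 39.5 mm square, sides along the reader's x and y; nests 62 mm apart. Its rubber floor pad stands 3.5 mm below the deck at the start; pressed with about 5 N it sinks 9 mm to a stop and stays down.
- tile_white_center (a point): Centre of the loose white reference tile, 36 x 36 x 12 mm, about 45 g, both faces alike with a grey spot; lies flat on the bench left of the reader, its x and y along its sides. May be absent. Set in a nest it first stands 8.5 mm proud of the deck; pressed fully down its top is 0.5 mm below the deck (centre 6.5 mm below the nest's mouth).
- tile_green_center (a point): Centre of the loose green reference tile, 36 x 36 x 12 mm, about 45 g, both faces alike with a grey spot; lies flat on the bench left of the reader, its x and y along its sides. May be absent. Set in a nest it first stands 8.5 mm proud of the deck; pressed fully down its top is 0.5 mm below the deck (centre 6.5 mm below the nest's mouth).
- tile_orange_center (a point): Centre of the loose orange reference tile, 36 x 36 x 12 mm, about 45 g, both faces alike with a grey spot; lies flat on the bench left of the reader, its x and y along its sides. May be absent. Set in a nest it first stands 8.5 mm proud of the deck; pressed fully down its top is 0.5 mm below the deck (centre 6.5 mm below the nest's mouth).
- card_box: Bystander: flat orange box, 62 x 88 x 14 mm, lying loose to the right of the reader; origin at the centre of its underside.
Not all that is in view belongs to the job. Of the things that look like the part that bears tile_green_center, take the one that is farthest to the robot's left at the start.

How it is judged (in metres and radians):
On the way, in this order (a step that is already met when the one before it is completed fails the run):
1. the shutter is wound fully open (value of joint star_wheel above 5.7 rad and value of joint shutter above 0.052 m), for 0.2 s.
2. every tile sits flush in a nest (((z of tile_white_center in the frame of nest_0 below -0.0045 m and horizontal distance between tile_white_center and nest_0 below 0.006 m) or (z of tile_white_center in the frame of nest_1 below -0.0045 m and horizontal distance between tile_white_center and nest_1 below 0.006 m) or (z of tile_white_center in the frame of nest_2 below -0.0045 m and horizontal distance between tile_white_center and nest_2 below 0.006 m)) and ((z of tile_green_center in the frame of nest_0 below -0.0045 m and horizontal distance between tile_green_center and nest_0 below 0.006 m) or (z of tile_green_center in the frame of nest_1 below -0.0045 m and horizontal distance between tile_green_center and nest_1 below 0.006 m) or (z of tile_green_center in the frame of nest_2 below -0.0045 m and horizontal distance between tile_green_center and nest_2 below 0.006 m)) and ((z of tile_orange_center in the frame of nest_0 below -0.0045 m and horizontal distance between tile_orange_center and nest_0 below 0.006 m) or (z of tile_orange_center in the frame of nest_1 below -0.0045 m and horizontal distance between tile_orange_center and nest_1 below 0.006 m) or (z of tile_orange_center in the frame of nest_2 below -0.0045 m and horizontal distance between tile_orange_center and nest_2 below 0.006 m))), for 0.2 s.
3. the shutter is wound fully closed (value of joint star_wheel below 0.25 rad and value of joint shutter below 0.0035 m), for 0.2 s.
At the end, for the whole second after the job is handed in: every tile present lies in a nest (centre within 6 mm of the nest's centre) pressed flush (its top no more than 1.5 mm above the deck), and the shutter is fully closed over them (star wheel within 0.25 rad and shutter within 3.5 mm of the closed stop), at rest (all of step 2 and all of step 3 and velocity of joint star_wheel between -0.05 and 0.05 rad/s); the robot touches nothing.
It fails at once if the orange box is shifted more than 3 cm (distance of card_box from where it was at the start of the episode above 0.03 m).
Of tile_white, tile_green, tile_orange only 2 to 3 are there at a start; the rules pass over those that are not, and their reading is None.
At some moment in a run one of tile_white, tile_green, tile_orange may be knocked a few centimetres aside while the robot is not near it.
Once in a run the grip may slacken for a moment while it holds something.
It also fails if it takes over 210 s, if anything falls off the work surface, if the arm or the gripper's body presses on something with over 40 N, if the wrist force passes 120 N, or if a joint passes its speed limit or range.

## Working session

There is one attempt and no reset: what is moved stays moved. The work goes in short steps, Python scripts to look and compute and a tool call to move; the robot and the scene stay as the last step left them, time stands still between calls to the robot, and variables do not carry over. Pictures are saved under pics/ and viewed, at most 16 in all, crops included, and the job is handed in when it is done.

Besides the shell and the picture viewer there is one more tool, called after "Request:" as a command line: name --argument value ..., lists and objects as JSON in quotes. drive_tool: Moves the arm, as the interface text tells. Its arguments: {"type":"object","properties":{"plan":{"type":"array"},"newtons":{"type":"number"}},"required":["plan"]}

```bash
ls; mkdir -p pics; python3 - <<'E'
from cell import manip, cams
import cv2, numpy as np
print(manip.state())
for n in ("top","scene"):
    c=cams.camera(n); cv2.imwrite(f"pics/{n}0.png",c["image"][:,:,::-1]); np.savez(f"/tmp/{n}0.npz",**c)
    print(n,c["fx"],c["cx"],c["cy"],np.round(c["world_to_cam"],3).tolist())
E
```

```text
pics
{'time_s': 0.0, 'joints': array([ 1.02071558e+00,  2.91256245e-01, -1.54115495e-01,  1.12671005e+00,
       -6.08249971e-06,  1.43149502e+00]), 'dq': array([ 0.00123845,  0.00040206, -0.00026837, -0.00128347, -0.0006514 ,
        0.00083379]), 'joint_torque': array([ 1.46603765e-03, -5.37142396e+01,  3.31371224e+01,  1.59293145e-02,
       -1.09589810e-04, -1.96051968e-05]), 'position': array([209.41382466, 480.95015302, 230.74883908]), 'tool_rot': array([-2.14321139e-04,  2.03948659e-01,  9.78981374e-01, -6.05955681e-04]), 'contact_force': array([-0.29596168, -0.28771277, -0.38974828]), 'torque': array([ 0.00403147,  0.0014282 , -0.00145952]), 'grip_force': 0.0, 'opening': 85.56556894865152}
top 365.79321565371407 317.8481975643269 199.82587876690437 [[-0.004, -0.999, 0.032, -72.573], [-0.986, -0.001, -0.168, 482.55], [0.168, -0.032, -0.985, 826.602], [0.0, 0.0, 0.0, 1.0]]
scene 387.4525734495548 315.54445375651005 203.18780143578385 [[-0.988, -0.152, -0.004, 489.998], [-0.081, 0.548, -0.833, 145.606], [0.128, -0.823, -0.554, 862.554], [0.0, 0.0, 0.0, 1.0]]
```

View pics/top0.png

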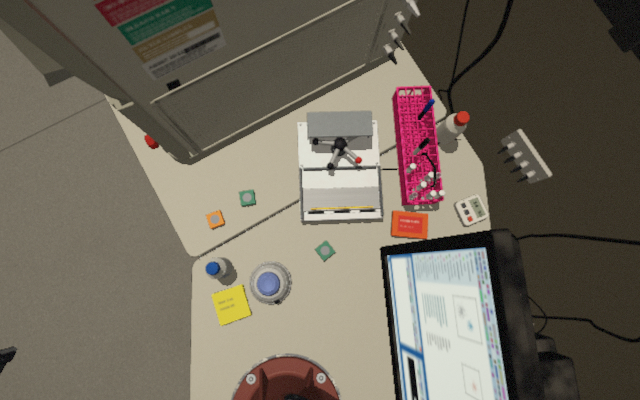

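View pics/scene0.png

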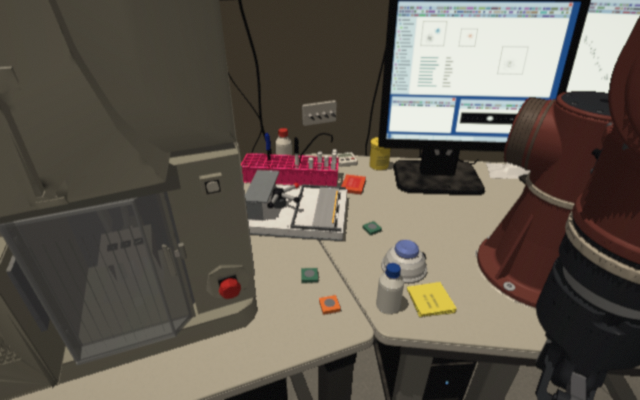

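The top view shows the reader at about (340,165), with the shutter closed and the red ball at (358,160). The green tiles are at (248,198) and (325,251), the orange tile at (215,219) and the card box at (410,224). I see no white tile. The left-hand green tile is the one to take.

```bash
cat > h.py <<'E'
import numpy as np, cv2
def grab(n):
    from cell import cams
    return cams.camera(n)
def cloud(c):
    v,u=np.mgrid[0:400,0:640]; z=c["range_z"].astype(float)
    P=np.stack([(u-c["cx"])/c["fx"]*z,(v-c["cy"])/c["fy"]*z,z],-1)
    T=np.linalg.inv(c["world_to_cam"]); W=P@T[:3,:3].T+T[:3,3]; W[z<=0]=np.nan
    return W
def proj(c,p):
    q=c["world_to_cam"]@np.r_[p,1]; return c["fx"]*q[0]/q[2]+c["cx"],c["fy"]*q[1]/q[2]+c["cy"]
def onplane(c,u,v,z):
    T=np.linalg.inv(c["world_to_cam"]); d=T[:3,:3]@np.array([(u-c["cx"])/c["fx"],(v-c["cy"])/c["fy"],1]); o=T[:3,3]
    return o+d*(z-o[2])/d[2]
def tiles(c,W,zt=12):
    hsv=cv2.cvtColor(c["image"],cv2.COLOR_RGB2HSV); out=[]
    for n,lo,hi in (("green",(65,90,40),(95,255,255)),("orange",(3,150,120),(18,255,255))):
        m=cv2.inRange(hsv,lo,hi); m=cv2.morphologyEx(m,cv2.MORPH_CLOSE,np.ones((7,7)))
        for k in cv2.findContours(m,cv2.RETR_EXTERNAL,cv2.CHAIN_APPROX_NONE)[0]:
            a=cv2.contourArea(k)
            if not 80<a<900: continue
            M=cv2.moments(k); uv=(M["m10"]/M["m00"],M["m01"]/M["m00"])
            z=np.nanmedian(W[int(uv[1])-2:int(uv[1])+3,int(uv[0])-2:int(uv[0])+3,2])
            pts=np.array([onplane(c,*p,zt)[:2] for p in k[:,0,:]],np.float32)
            r=cv2.minAreaRect(pts); out.append((n,np.round(uv),np.round(z,1),np.round(r[0],1),np.round(r[1],1),round(r[2],1)))
    return out
E
python3 - <<'E'
from h import *
for n in("top","scene"):
    c=dict(np.load(f"/tmp/{n}0.npz")); W=cloud(c)
    for t in tiles(c,W): print(n,*t)
    if n=="top":
        W0=W[...,2]
        m=((W0>24)&(W0<46)); m[:,:290]=0;m[:,390:]=0;m[:105]=0;m[230:]=0
        m=cv2.morphologyEx(m.astype(np.uint8),cv2.MORPH_OPEN,np.ones((3,3)))
        k=max(cv2.findContours(m,0,1)[0],key=cv2.contourArea); print(k[:,0].min(0),k[:,0].max(0))
        pts=W[m>0][:,:2].astype(np.float32); print("deck",cv2.minAreaRect(pts), np.nanmedian(W[205:207,320:360,2]))
        img=c["image"][100:235,285:395,::-1]; cv2.imwrite("pics/rd.png",cv2.resize(img,None,fx=4.4,fy=4.4,interpolation=cv2.INTER_CUBIC))
        for name,s in (("hub",(340,145)),("box",(410,224)),("hood",(340,118)),("bench",(280,240))): print(name,W[s[1],s[0]].round(1))
E
```

```text
top green [324. 250.] 13.1 [364.3 -89.8] [32.3 32.7] 40.2
top green [247. 198.] 12.4 [493.   98.4] [33.2 32.9] 11.6
top orange [409. 224.] 14.7 [ 427.6 -298. ] [87.8 63.1] 84.2
top orange [215. 219.] 12.9 [439.8 173.8] [35.5 35.2] 20.5
top orange [462. 117.] 125.3 [ 707.2 -447.2] [30.1 40.9] 0.5
[297 120] [382 220]
deck ((562.274658203125, -125.52545928955078), (247.14134216308594, 199.70523071289062), 2.077544927597046) 37.4550364314498
hub [ 605.9 -124.2   79.7]
box [ 427.4 -298.8   15.8]
hood [ 668.3 -124.2   89.6]
bench [ 3.902e+02  1.810e+01 -1.000e-01]
scene orange [329. 304.] 10.8 [441.1 178.8] [35.8 37.2] 21.5
scene orange [354. 183.] 12.8 [ 428.5 -292. ] [99.8 63.6] 83.4
```

View pics/rd.png

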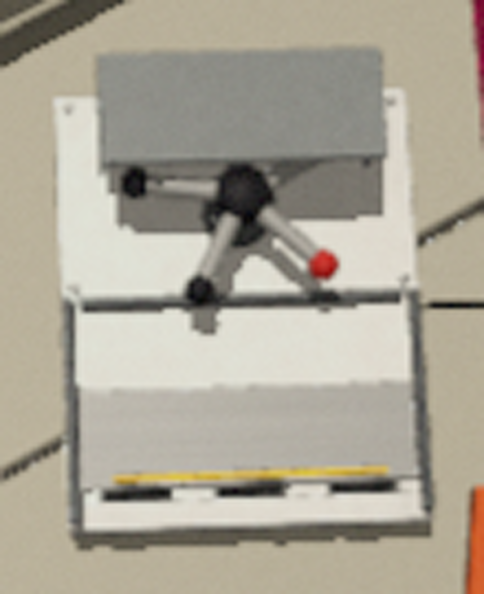

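```bash
python3 - <<'E'
from h import *
c=dict(np.load("/tmp/top0.npz")); W=cloud(c)
f=lambda x,y:(285+x/4.4-.4,100+y/4.4-.4)
for n,p,z in(("hub",(243,188),79),("red",(323,264),68),("b2",(200,290),68),("b3",(133,183),68)): print(n,onplane(c,*f(*p),z).round(1))
a=np.radians(2.08);R=np.array([[np.cos(a),-np.sin(a)],[np.sin(a),np.cos(a)]]);o=np.array([562.3,-125.5])+R@[16,0]
print("axis",o+R@[35,0]); 
# tall obstacles: coarse height map
for x in range(100,800,60): print(x,[int(np.nanmax(np.r_[0,W[...,2][(abs(W[...,0]-x)<30)&(abs(W[...,1]-y)<30)]])) for y in range(300,-420,-60)])
# high gray points near reader frame for deck edge: near edge points at z~30
E
```

```text
hub [ 612.7 -124.    79. ]
red [ 574.3 -167.4   68. ]
b2 [ 559.6 -101.3   68. ]
b3 [618.8 -65.8  68. ]
axis [ 613.26639732 -123.64896137]
100 [0, 5, 5, 15, 132, 292, 282, 17, 208, 298, 0, 0]
160 [0, 6, 4, 4, 4, 308, 5, 5, 214, 477, 0, 381]
220 [0, 4, 16, 16, 34, 34, 5, 4, 241, 522, 518, 381]
280 [0, 4, 81, 79, 71, 71, 5, 6, 275, 521, 516, 0]
340 [0, 4, 108, 107, 67, 62, 16, 15, 331, 521, 514, 0]
400 [2, 4, 15, 5, 5, 4, 14, 17, 5, 517, 18, 18]
460 [5, 4, 16, 15, 14, 31, 42, 43, 42, 41, 88, 89]
520 [5, 5, 4, 17, 15, 41, 43, 40, 41, 42, 162, 90]
580 [545, 590, 585, 381, 6, 40, 42, 82, 76, 40, 145, 63]
640 [391, 0, 546, 544, 501, 33, 94, 94, 94, 34, 63, 127]
700 [0, 0, 0, 0, 472, 458, 415, 94, 93, 60, 145, 414]
760 [0, 0, 0, 0, 0, 1, 399, 372, 331, 299, 62, 316]
```

Request:
drive_tool --plan '[[[0,0,0,0,0,-8.5,0],[0,0,0,0,0,-17,0],[0,0,0,0,0,-25.6,0],[0,0,0,0,0,-25.6,0],[0,0,0,0,0,-25.6,0]]]'

```text
time_s: 0.6
position: [209.5, 481.2, 231.1]
tool_rot: [-0.0, -0.016, 1.0, -0.0]
contact_force: [0.0, -0.6, 0.7]
opening: 12.7
grip_force: 0.0
```

Request:
drive_tool --plan '[[[-360,-574,0,0,0,0,0],[-360,-574,0,0,0,0,0],[-360,-574,0,0,0,0,0],[-360,-574,0,0,0,0,0],[-360,-574,0,0,0,0,0],[-360,-574,0,0,0,0,0],[-360,-574,0,0,0,0,0],[-360,-574,0,0,0,0,0],[-360,-574,0,0,0,0,0],[-360,-574,0,0,0,0,0],[-360,-574,0,0,0,0,0],[-360,-574,0,0,0,0,0],[-360,-574,0,0,0,0,0],[-360,-574,0,0,0,0,0],[-360,-574,0,0,0,0,0],[-360,-574,0,0,0,0,0],[-360,-574,50,0,0,0,0],[-360,-574,100,0,0,0,0],[-360,-574,100,0,0,0,0],[-360,-574,100,0,0,0,0]]]'

```text
time_s: 2.6
position: [589.4, -78.2, 132.2]
tool_rot: [-0.001, -0.018, 1.0, 0.0]
contact_force: [1.2, -0.2, 1.1]
opening: 0.2
grip_force: 0.0
```

```bash
cat >> h.py <<'E'
A=np.radians(2.08);Rr=np.array([[np.cos(A),-np.sin(A)],[np.sin(A),np.cos(A)]]);O=np.array([578.3,-124.9])
def rd(p): return Rr.T@(np.asarray(p)[:2]-O)
def where():
    from cell import manip
    s=manip.state(); p=s["position"]; print("t",round(s["time_s"],2),"reader",rd(p).round(1),"z",p[2].round(1),"F",s["contact_force"].round(1),"open",round(s["opening"],1),"j",s["joints"].round(2)); return s
E
python3 - <<'E'
from h import *
s=where(); c=grab("top"); 
u,v=map(int,proj(c,s["position"]));print(u,v)
a=c["image"][80:240,270:400,::-1]; b=(c2:=grab("scene"))["image"]; u,v=map(int,proj(c2,s["position"])); print(u,v)
b=b[v-90:v+70,u-65:u+65,::-1]
cv2.imwrite("pics/a1.png",cv2.resize(np.hstack([a,b]),None,fx=3,fy=3,interpolation=cv2.INTER_CUBIC))
E
```

```text
t 2.6 reader [12.8 46.3] z 132.2 F [ 1.2 -0.2  1.1] open 0.2 j [-0.25  0.49 -0.12  0.96  0.   -0.29]
321 144
281 180
```

View pics/a1.png

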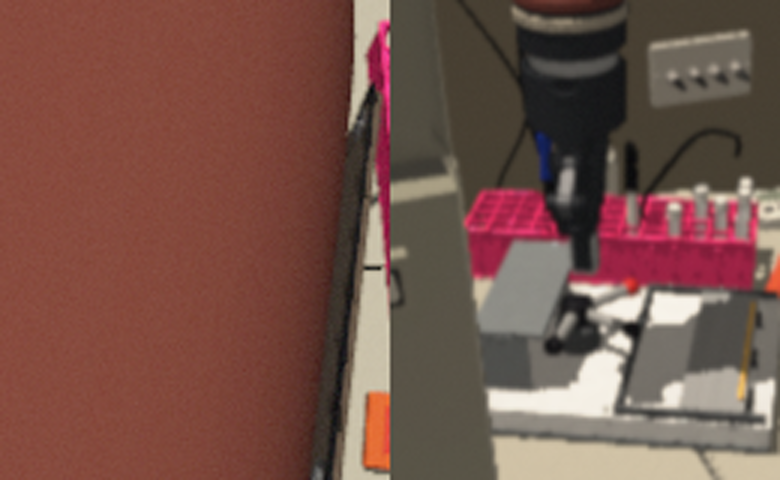

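Request:
drive_tool --plan '[[[0,0,40,0,0,0,0],[0,0,81,0,0,0,0],[0,0,81,0,0,0,0],[0,0,81,0,0,0,0],[5,-3,81,0,0,0,0],[10.5,-7,81,0,0,0,0],[15,-12,81,0,0,0,0],[19,-16,81,0,0,0,0],[25,-28,81,0,0,0,0],[28,-41,81,0,0,0,0],[28,-54,81,0,0,0,0],[24,-66,81,0,0,0,0],[20,-72,81,0,0,0,0],[17,-77,81,0,0,0,0],[12,-82,81,0,0,0,0],[7,-86,81,0,0,0,0],[1,-90,81,0,0,0,0],[1,-90,81,0,0,0,0]]]'

```text
time_s: 4.5
position: [593.2, -170.1, 50.1]
tool_rot: [0.0, -0.018, 1.0, -0.0]
contact_force: [-0.3, 0.8, 0.1]
opening: 0.0
grip_force: 0.2
```

```bash
python3 - <<'E'
from h import *
s=where(); c=grab("scene"); W=cloud(c)
hsv=cv2.cvtColor(c["image"],cv2.COLOR_RGB2HSV); h=hsv[...,0].astype(int)
m=((h<4)|(h>175))&(hsv[...,1]>180)&(W[...,2]>55)&(W[...,2]<85)&(abs(W[...,0]-613)<75)&(abs(W[...,1]+124)<75)
v,u=np.nonzero(m); print(len(u))
if len(u):
    p=onplane(c,u.mean(),v.mean(),66); q=rd(p)-[35,0]; a=np.arctan2(q[1],q[0]); print(q,np.hypot(*q),"joint",(a+3.8)%(2*np.pi))
cv2.imwrite("pics/a2.png",cv2.resize(c["image"][130:260,220:380,::-1],None,fx=4,fy=4,interpolation=cv2.INTER_CUBIC))
E
```

```text
t 4.5 reader [ 13.2 -45.7] z 50.1 F [-0.3  0.8  0.1] open 0.0 j [-0.4   0.61 -0.15  0.81 -0.   -0.43]
0
```

View pics/a2.png

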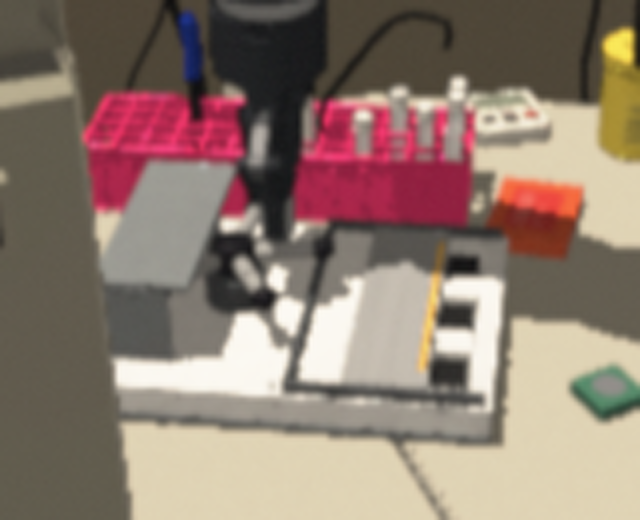

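Request:
drive_tool --plan '[[[2,3,-25,0,0,0,0],[2,3,-50,0,0,0,0],[2,3,-50,0,0,0,0],[22.7,40,-50,0,0,0,0],[22.7,66,-50,0,0,0,0],[22.7,66,-50,0,0,0,0],[22.7,66,-50,0,0,0,0],[22.7,66,-20,0,0,0,0],[22.7,66,0,0,0,0,0],[22.7,66,0,0,0,0,0],[24.5,62,0,0,0,0,0],[27,49,0,0,0,0,0],[27,36,0,0,0,0,0],[23,24,0,0,0,0,0],[19,18,0,0,0,0,0],[15.7,13,0,0,0,0,0],[11,8,0,0,0,0,0],[6,4,0,0,0,0,0],[0,0,0,0,0,0,0],[0,0,0,0,0,0,0]]]'

```text
time_s: 6.55
position: [593.2, -170.2, 50.3]
tool_rot: [0.0, -0.018, 1.0, -0.0]
contact_force: [-0.3, 0.5, 0.4]
opening: -0.2
grip_force: 0.1
```

```bash
python3 - <<'E'
from h import *
s=where(); c=grab("scene")
cv2.imwrite("pics/a3.png",cv2.resize(c["image"][130:260,220:380,::-1],None,fx=4,fy=4,interpolation=cv2.INTER_CUBIC))
E
```

```text
t 6.55 reader [ 13.3 -45.8] z 50.3 F [-0.3  0.5  0.4] open -0.2 j [-0.4   0.61 -0.15  0.81 -0.   -0.43]
```

View pics/a3.png

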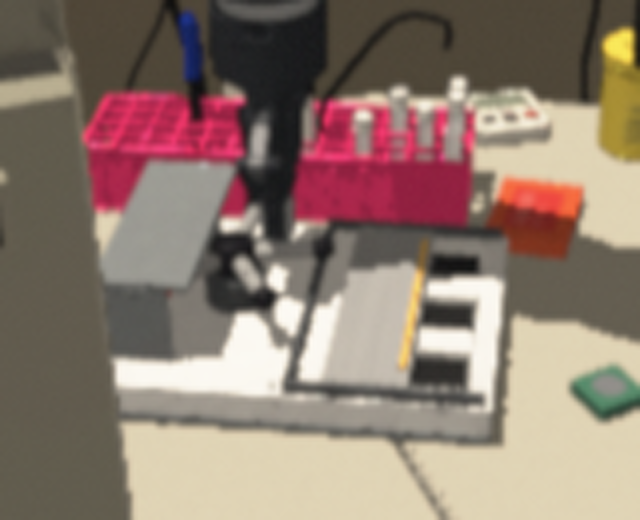

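The view shows the shutter moving by one step, with the nests about two-thirds clear. I'll run one more cycle, going slightly further.

Request:
drive_tool --plan '[[[2,3,-25,0,0,0,0],[2,3,-50,0,0,0,0],[2,3,-50,0,0,0,0],[22.7,40,-50,0,0,0,0],[22.7,66,-50,0,0,0,0],[22.7,66,-50,0,0,0,0],[22.7,66,-50,0,0,0,0],[22.7,66,-20,0,0,0,0],[22.7,66,0,0,0,0,0],[22.7,66,0,0,0,0,0],[24.5,62,0,0,0,0,0],[27,49,0,0,0,0,0],[27,36,0,0,0,0,0],[23,24,0,0,0,0,0],[15.7,13,0,0,0,0,0],[11,8,0,0,0,0,0],[6,4,0,0,0,0,0],[0,0,0,0,0,0,0],[-2,-1,0,0,0,0,0],[-2,-1,0,0,0,0,0]]]'

```text
time_s: 8.6
position: [594.7, -170.4, 50.3]
tool_rot: [0.0, -0.018, 1.0, -0.0]
contact_force: [0.5, 0.9, 0.1]
opening: -0.3
grip_force: 0.3
```

Request:
drive_tool --plan '[[[-2,-1,0,0,0,0,0],[-2,-1,0,0,0,0,0]]]'

```text
time_s: 8.8
position: [596.4, -170.9, 50.3]
tool_rot: [-0.0, -0.018, 1.0, 0.0]
contact_force: [-0.9, 2.4, 0.2]
opening: -0.1
grip_force: 1.1
```

Request:
drive_tool --plan '[[[4,4,-20,0,0,0,0],[4,4,-60,0,0,0,0],[4,4,-100,0,0,0,0],[144,350,-100,0,0,-8,65],[144,350,-100,0,0,-16,65],[144,350,-100,0,0,-18.4,65],[144,350,-100,0,0,-18.4,65],[144,350,-100,0,0,-18.4,65],[144,350,-100,0,0,-18.4,65],[144,350,-100,0,0,-18.4,65],[144,350,-100,0,0,-18.4,65],[144,350,-100,0,0,-18.4,65],[144,350,-70,0,0,-18.4,65],[144,350,-70,0,0,-18.4,65],[144,350,-70,0,0,-18.4,65]]]'

```text
time_s: 10.3
position: [440.0, 172.7, 120.5]
tool_rot: [-0.0, -0.177, 0.984, -0.0]
contact_force: [-0.3, -0.4, 1.2]
opening: 55.6
grip_force: 0.0
```

```bash
python3 - <<'E'
from h import *
s=where(); c=grab("top"); d=grab("scene"); np.savez("/tmp/top1.npz",**c)
for t in tiles(c,cloud(c)): print("top",*t)
for t in tiles(d,cloud(d)): print("scene",*t)
print(s["position"],proj(d,s["position"]))
W=cloud(c); hsv=cv2.cvtColor(c["image"],cv2.COLOR_RGB2HSV); h=hsv[...,0].astype(int)
m=((h<4)|(h>175))&(hsv[...,1]>150)&(W[...,2]>50)&(W[...,2]<90)&(abs(W[...,0]-613)<75)&(abs(W[...,1]+124)<75)
v,u=np.nonzero(m); print(len(u))
if len(u):
    q=rd(onplane(c,u.mean(),v.mean(),68))-[35,0]; print(q,np.hypot(*q),"joint",(np.arctan2(q[1],q[0])+3.8)%(2*np.pi))
# nests: dark pixels on near deck
g=cv2.cvtColor(c["image"],cv2.COLOR_RGB2GRAY)
for k in range(3):
    w=O+Rr@[-105,62*(k-1)]; print("nest",k,w,proj(c,np.r_[w,30]))
a=cv2.resize(c["image"][100:235,285:395,::-1],None,fx=4,fy=4,interpolation=cv2.INTER_CUBIC)
b=d["image"][180:330,255:365,::-1]; b=cv2.resize(b,(330,540))
cv2.imwrite("pics/a4.png",np.hstack([a,b]))
E
```

```text
t 10.3 reader [-127.4  302.4] z 120.5 F [-0.3 -0.4  1.2] open 55.6 j [ 0.22  0.29 -0.47  0.81 -0.   -0.14]
top green [325. 250.] 13.0 [364.3 -89.9] [31.  31.7] 36.9
top green [247. 198.] 12.7 [492.8  98.6] [32.8 32.5] 11.6
top orange [215. 219.] 13.1 [439.8 173.8] [35.5 35.2] 20.5
top orange [409. 224.] 15.6 [ 427.5 -297.9] [87.8 63.2] 83.9
top orange [ 14. 145.] 633.1 [620.4 678.8] [49.1 58.9] 19.0
top orange [462. 117.] 125.4 [ 707.2 -447.4] [30.1 40.5] 0.5
top orange [ 15. 115.] 609.4 [700.4 683.9] [35.9 75.2] 22.9
scene orange [329. 304.] 10.8 [441.1 178.8] [35.8 37.2] 21.5
scene orange [360. 183.] 12.9 [ 406.8 -292.9] [24.3 93.4] 3.7
[439.96552412 172.68673283 120.53804948] (np.float64(331.08035172335), np.float64(260.12485988609717))
26
[-32.6766853   47.01594259] 57.25613172124412 joint 5.978167377655961
nest 0 [ 475.61946424 -190.67011157] (np.float64(366.3294132679018), np.float64(203.5231602091143))
nest 1 [ 473.36918198 -128.71096188] (np.float64(340.74348573768725), np.float64(204.41863625078653))
nest 2 [471.11889973 -66.7518122 ] (np.float64(315.0202088957023), np.float64(205.31891934969303))
```

View pics/a4.png

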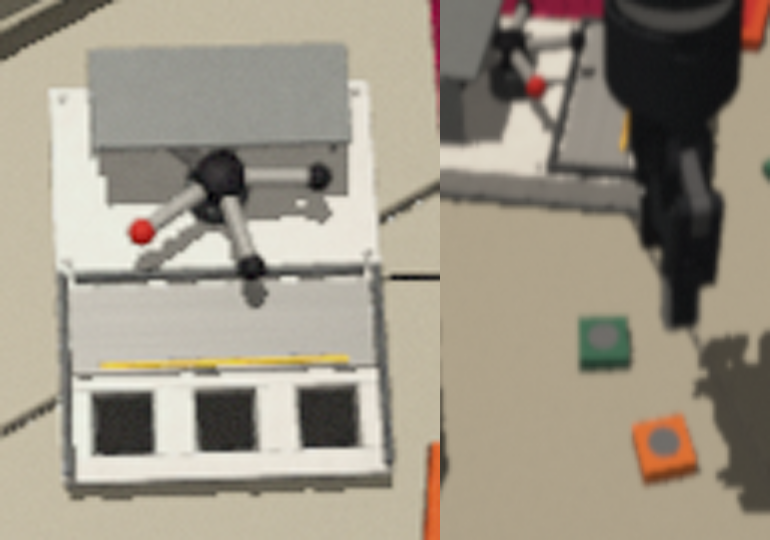

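The shutter is fully open: the red ball gives joint 5.98 and all three nests are clear. Next I'll pick the orange tile.

Request:
drive_tool --plan '[[[0,0,50,0,0,0,65],[0,0,95,0,0,0,65],[0,0,110,0,0,0,60],[0,0,116,0,0,0,60],[0,0,116,0,0,0,60],[0,0,116,0,0,0,60],[0,0,118,0,0,0,60],[0,0,118,0,0,0,60]]]'

```text
time_s: 11.2
position: [440.6, 173.6, 3.1]
tool_rot: [0.001, -0.178, 0.984, 0.0]
contact_force: [-0.1, -0.1, 0.3]
opening: 51.4
grip_force: 0.0
```

```bash
python3 - <<'E'
from h import *
s=where(); d=grab("scene"); print(s["position"])
cv2.imwrite("pics/a5.png",cv2.resize(d["image"][265:335,285:375,::-1],None,fx=7,fy=7,interpolation=cv2.INTER_CUBIC))
E
```

```text
t 11.2 reader [-126.8  303.3] z 3.1 F [-0.1 -0.1  0.3] open 51.4 j [ 0.22  0.46 -0.6   0.51 -0.   -0.14]
[440.61278014 173.5787721    3.08499944]
```

View pics/a5.png

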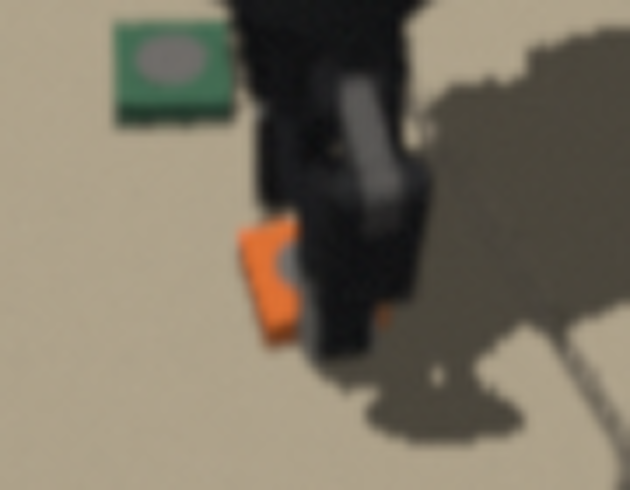

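```bash
python3 - <<'E'
from h import *
d=grab("scene"); p=np.array([440.6,173.6]); y=np.array([-.35,.937])
for r in (26,40):
  for z in (0,4,8): u,v=proj(d,np.r_[p+y*r,z]); print(r,z,(u-285)*7,(v-265)*7)
E
```

```text
26 0 334.1050699853585 354.90081399579685
26 4 334.4023062887074 345.2193975599545
26 8 334.7012969146458 335.4808402992541
40 0 346.36850799674954 394.6517512815881
40 4 346.7069625136223 384.93996230404616
40 8 347.0474454916808 375.16996761199385
```

Request:
drive_tool --newtons 30 --plan '[[[0,0,0,0,0,0,30],[0,0,0,0,0,0,30],[0,0,0,0,0,0,30],[0,0,0,0,0,0,30],[0,0,0,0,0,0,30]]]'

```text
time_s: 11.8
position: [440.1, 173.5, 2.7]
tool_rot: [0.0, -0.178, 0.984, 0.0]
contact_force: [-1.0, -0.5, 6.0]
opening: 34.8
grip_force: 29.7
```

Request:
drive_tool --newtons 40 --plan '[[[0,0,0,0,0,0,52],[0,0,0,0,0,0,52],[0,0,-5.5,0,0,0,52],[0,0,-5.5,0,0,0,52],[0,0,-5.5,0,0,0,30],[0,0,-5.5,0,0,0,30],[0,0,-5.5,0,0,0,30],[0,0,-5.5,0,0,0,30],[0,0,-5.5,0,0,0,30],[0,0,-5.5,0,0,0,30]]]'

```text
time_s: 12.8
position: [440.2, 173.5, 8.4]
tool_rot: [0.0, -0.178, 0.984, 0.0]
contact_force: [-1.1, 0.2, 9.7]
opening: 33.9
grip_force: 38.8
```

Request:
drive_tool --plan '[[[0,0,-5,0,0,0,30],[0,0,-15,0,0,0,30],[0,0,-30,0,0,0,30],[0,0,-50,0,0,0,30],[0,0,-50,0,0,0,30],[0,0,-50,0,0,0,30]]]'

```text
time_s: 13.4
position: [440.3, 173.5, 58.3]
tool_rot: [0.001, -0.178, 0.984, 0.0]
contact_force: [0.2, 0.0, -1.0]
opening: 33.9
grip_force: 39.8
```

```bash
python3 - <<'E'
from h import *
s=where(); d=grab("scene"); print(s["position"]); u,v=map(int,proj(d,s["position"])); print(u,v)
cv2.imwrite("pics/a6.png",cv2.resize(d["image"][v-45:v+35,u-50:u+50,::-1],None,fx=7,fy=7,interpolation=cv2.INTER_CUBIC))
E
```

```text
t 13.4 reader [-127.1  303.2] z 58.3 F [ 0.2  0.  -1. ] open 33.9 j [ 0.22  0.37 -0.55  0.65 -0.   -0.14]
[440.30330397 173.48484656  58.278771  ]
330 284
```

View pics/a6.png

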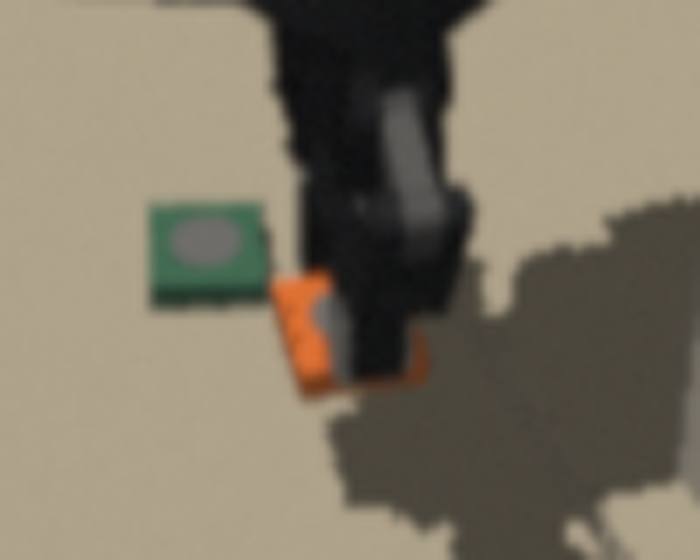

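```bash
python3 - <<'E'
from h import *
c=dict(np.load("/tmp/top1.npz")); g=cv2.cvtColor(c["image"],cv2.COLOR_RGB2GRAY)
G=cv2.resize(g[190:222,300:385],None,fx=8,fy=8,interpolation=cv2.INTER_CUBIC)
m=(G<100).astype(np.uint8)
for k in cv2.findContours(m,0,1)[0]:
    if cv2.contourArea(k)<3000: continue
    pts=np.array([onplane(c,300+(x+.5)/8-.5,190+(y+.5)/8-.5,30)[:2] for x,y in k[:,0]],np.float32)
    r=cv2.minAreaRect(pts); print(np.round(r[0],1),np.round(r[1],1),round(r[2],1),"reader",rd(r[0]).round(1))
print("cam pos",np.linalg.inv(c["world_to_cam"])[:3,3].round())
E
```

```text
[ 435.5 -131.3] [192.7   6.6] 90.0 reader [-142.9   -1.2]
[470.7 -67.6] [37.  35.2] 2.1 reader [-105.4   61.2]
[ 473.  -129.3] [37.1 35.3] 0.8 reader [-105.4   -0.6]
[ 474.8 -191.6] [36.9 35.4] 3.0 reader [-105.9  -62.9]
cam pos [336. -45. 898.]
```

Request:
drive_tool --plan '[[[0,0,-20,0,0,0,30],[74.8,-295.3,-20,0,0,8,30],[74.8,-295.3,-20,0,0,16,30],[74.8,-295.3,-20,0,0,18.5,30],[74.8,-295.3,-20,0,0,18.5,30],[74.8,-295.3,-20,0,0,18.5,30],[74.8,-295.3,-20,0,0,18.5,30],[74.8,-295.3,-20,0,0,18.5,30],[74.8,-295.3,-20,0,0,18.5,30],[74.8,-295.3,-20,0,0,18.5,30],[74.8,-295.3,-20,0,0,18.5,30],[74.8,-295.3,5,0,0,18.5,30],[74.8,-295.3,12,0,0,18.5,30],[74.8,-295.3,12,0,0,18.5,30],[74.8,-295.3,12,0,0,18.5,30]]]'

```text
time_s: 14.95
position: [473.1, -128.9, 46.2]
tool_rot: [-0.0, -0.018, 1.0, 0.0]
contact_force: [0.1, 0.8, -0.6]
opening: 33.9
grip_force: 40.1
```

```bash
python3 - <<'E'
from h import *
s=where(); d=grab("scene"); c=grab("top"); print(s["position"],s["grip_force"]); u,v=map(int,proj(d,s["position"])); print(u,v)
a=cv2.resize(d["image"][v-50:v+40,u-50:u+50,::-1],None,fx=4,fy=4,interpolation=cv2.INTER_CUBIC)
u,v=map(int,proj(c,s["position"]));b=cv2.resize(c["image"][v-50:v+40,u-45:u+55,::-1],None,fx=4,fy=4,interpolation=cv2.INTER_CUBIC)
cv2.imwrite("pics/a7.png",np.hstack([a,b]))
E
```

```text
t 14.95 reader [-105.3   -0.2] z 46.2 F [ 0.1  0.8 -0.6] open 33.9 j [-0.42  0.42 -0.51  0.64  0.   -0.45]
[ 473.10073191 -128.88041569   46.16668609] 40.07575213909149
331 202
```

View pics/a7.png

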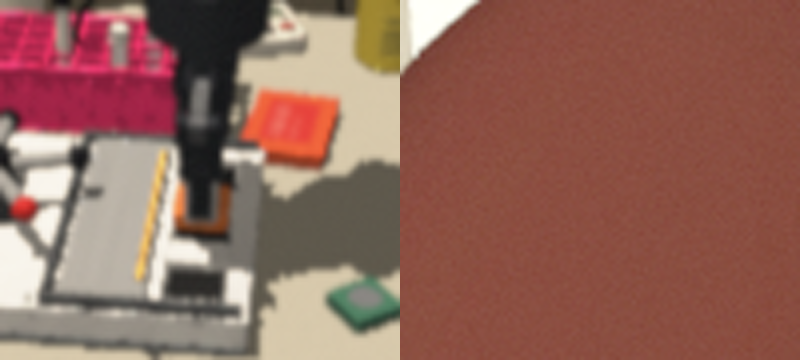

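Request:
drive_tool --plan '[[[-0.3,-0.2,4,0,0,0,30],[-0.3,-0.2,6,0,0,0,30],[-0.3,-0.2,8,0,0,0,30],[-0.3,-0.2,9,0,0,0,30],[-0.3,-0.2,10,0,0,0,30],[-0.3,-0.2,11,0,0,0,30],[-0.3,-0.2,11,0,0,0,30]]]'

```text
time_s: 15.75
position: [473.3, -129.6, 34.8]
tool_rot: [-0.0, -0.017, 1.0, -0.0]
contact_force: [-0.5, -0.2, 0.0]
opening: 33.9
grip_force: 40.1
```

Request:
drive_tool --plan '[[[0,0,1,0,0,0,30],[0,0,1,0,0,0,30]]]'

```text
time_s: 15.95
position: [473.4, -129.6, 33.9]
tool_rot: [0.0, -0.017, 1.0, -0.0]
contact_force: [-0.3, 1.4, 1.8]
opening: 33.7
grip_force: 40.3
```

Request:
drive_tool --plan '[[[0,0,1,0,0,0,30],[0,0,1,0,0,0,30]]]'

```text
time_s: 16.15
position: [473.4, -129.6, 32.8]
tool_rot: [0.0, -0.017, 1.0, -0.0]
contact_force: [-0.5, -0.6, 1.5]
opening: 33.6
grip_force: 40.4
```

Request:
drive_tool --plan '[[[0,0,0,0,0,0,52],[0,0,0,0,0,0,52],[0,0,-10,0,0,0,52],[0,0,-35,0,0,0,52],[0,0,-45,0,0,0,0],[0,0,-45,0,0,0,0],[0,0,-45,0,0,0,0],[0,0,-45,0,0,0,0],[0,0,-45,0,0,0,0],[0,0,-20,0,0,0,0],[0,0,-9,0,0,0,0],[0,0,-6,0,0,0,0],[0,0,-3,0,0,0,0],[0,0,0,0,0,0,0],[0,0,1,0,0,0,0],[0,0,2,0,0,0,0],[0,0,3,0,0,0,0],[0,0,3,0,0,0,0]]]'

```text
time_s: 17.95
position: [473.4, -129.7, 29.9]
tool_rot: [0.0, -0.017, 1.0, -0.0]
contact_force: [-0.4, -1.0, 0.5]
opening: -0.0
grip_force: 0.0
```

Request:
drive_tool --plan '[[[0,0,0.8,0,0,0,0],[0,0,1.5,0,0,0,0],[0,0,1.5,0,0,0,0]]]'

```text
time_s: 18.25
position: [473.7, -129.8, 29.4]
tool_rot: [0.0, -0.017, 1.0, -0.0]
contact_force: [-5.0, 3.0, 18.3]
opening: 0.2
grip_force: 9.4
```

Request:
drive_tool --plan '[[[0,0,-20,0,0,0,0],[0,0,-70,0,0,0,0],[20,120,-100,0,0,0,60],[20,160,-100,0,0,0,60],[20,160,-100,0,0,0,60],[20,160,-100,0,0,0,60],[20,160,-100,0,0,0,60]]]'

```text
time_s: 18.95
position: [448.2, 31.5, 128.9]
tool_rot: [0.001, -0.019, 1.0, 0.0]
contact_force: [-0.1, 0.4, 0.1]
opening: 50.9
grip_force: 0.0
```

```bash
python3 - <<'E'
from h import *
s=where(); c=grab("top"); d=grab("scene"); W=cloud(c)
for t in tiles(c,W): print("top",*t)
for t in tiles(d,cloud(d)): print("scene",*t)
p=s["position"]; print(p)
W=cloud(dict(np.load("/tmp/top0.npz")))
for y in range(40,200,20):
    m=(abs(W[...,1]-y)<10)&(W[...,2]>60)&(W[...,0]>400); print(y,np.nanmin(W[...,0][m]).round() if m.any() else None, end="; ")
a=cv2.resize(d["image"][150:250,220:360,::-1],None,fx=5,fy=5,interpolation=cv2.INTER_CUBIC); cv2.imwrite("pics/a8.png",a)
E
```

```text
t 18.95 reader [-124.3  161. ] z 128.9 F [-0.1  0.4  0.1] open 50.9 j [-0.09  0.24 -0.52  0.81  0.   -0.13]
top green [325. 250.] 12.5 [364.8 -89.8] [31.9 31.2] 36.2
top orange [ 49. 314.] 723.8 [220.1 540.5] [36.3 51.2] 44.9
top orange [135. 309.] 722.1 [230.4 354.5] [155.6  57.8] 0.8
top orange [ 73. 256.] 703.9 [346.2 494.6] [ 52.7 107.4] 54.6
top orange [409. 224.] 15.2 [ 427.6 -297.9] [87.7 63.1] 84.2
top orange [341. 204.] 30.4 [ 477.3 -131.2] [34.9 35. ] 0.0
top orange [182. 150.] 651.4 [611.6 266.8] [ 52.1 121.7] 24.9
top orange [462. 117.] 125.4 [ 707.2 -447.4] [30.1 40.5] 0.5
top orange [259. 101.] 623.8 [740.8  77.8] [37.8 68.3] 56.7
scene orange [354. 183.] 13.0 [ 425.6 -292. ] [100.   59.1] 87.0
[448.23136371  31.51099191 128.90537341]
40 665.0; 60 654.0; 80 642.0; 100 631.0; 120 620.0; 140 607.0; 160 596.0; 180 584.0;
```

View pics/a8.png

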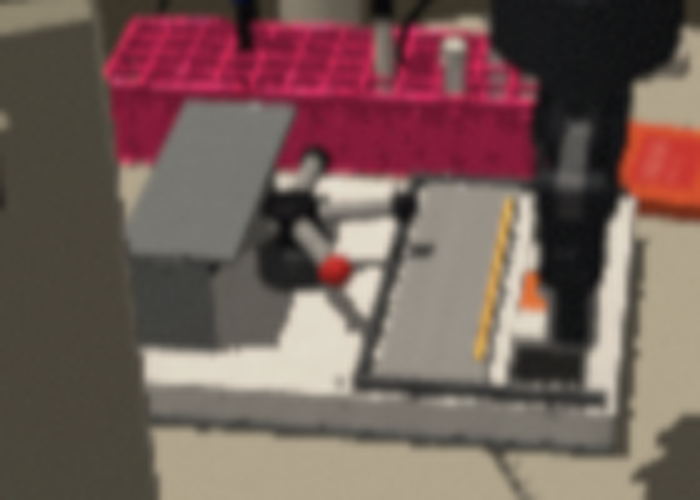

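```bash
python3 - <<'E'
from h import *
d=grab("scene"); hsv=cv2.cvtColor(d["image"],cv2.COLOR_RGB2HSV); print(hsv[275,300:318].tolist(), proj(d,[492.8,98.6,12]))
m=cv2.morphologyEx(cv2.inRange(hsv,(60,70,30),(95,255,255)),cv2.MORPH_CLOSE,np.ones((7,7)))
for k in cv2.findContours(m,0,1)[0]:
    if 40<cv2.contourArea(k)<1500:
        M=cv2.moments(k);u,v=M["m10"]/M["m00"],M["m01"]/M["m00"];print(cv2.contourArea(k),u,v,onplane(d,u,v,10))
E
```

```text
[[20, 52, 175], [20, 52, 176], [19, 54, 176], [20, 52, 175], [20, 52, 175], [20, 52, 175], [20, 52, 175], [20, 53, 174], [21, 51, 174], [21, 51, 174], [21, 51, 174], [20, 52, 176], [19, 54, 176], [20, 52, 176], [20, 52, 176], [20, 52, 175], [22, 51, 170], [28, 45, 154]] (np.float64(309.95223118384996), np.float64(272.48548408389195))
106.5 325.60250391236303 284.07355242566507 [455.07845756 125.80297946  10.        ]
94.5 371.6984126984127 228.28571428571428 [365.81529803 -81.86401332  10.        ]
```

The green tile has been knocked aside, to about (455,126). I'll move the arm clear and measure it again.

Request:
drive_tool --plan '[[[0,-60,0,0,0,0,60],[0,-130,0,0,0,0,60],[0,-130,0,0,0,0,60],[0,-130,0,0,0,0,60],[0,-130,0,0,0,0,60],[0,-130,0,0,0,0,60]]]'

```text
time_s: 19.7
position: [452.0, -100.3, 128.0]
tool_rot: [-0.0, -0.017, 1.0, 0.0]
contact_force: [-0.1, 0.2, 0.1]
opening: 51.0
grip_force: 0.0
```

```bash
python3 - <<'E'
from h import *
s=where(); c=grab("top"); W=cloud(c)
for t in tiles(c,W):
    if t[2]<40: print("top",*t)
print(s["position"],s["tool_rot"])
E
```

```text
t 19.7 reader [-125.3   29.2] z 128.0 F [-0.1  0.2  0.1] open 51.0 j [-0.38  0.27 -0.48  0.82  0.   -0.41]
top orange [420. 225.] 14.8 [ 425.1 -323.1] [37.3 63. ] 86.9
[ 452.01766748 -100.28968711  128.03001298] [-2.70878313e-04 -1.67756039e-02  9.99859215e-01  2.36850640e-04]
```

```bash
python3 - <<'E'
from h import *
c=grab("top"); d=grab("scene"); print(proj(c,[455,126,12]))
a=cv2.resize(c["image"][150:270,190:350,::-1],None,fx=4,fy=4); b=cv2.resize(d["image"][220:340,250:410,::-1],None,fx=4,fy=4)[:,:,:]
cv2.imwrite("pics/a9.png",cv2.resize(np.hstack([a,b]),(800,300)))
E
```

```text
(np.float64(235.4146902631826), np.float64(212.95269411097482))
```

View pics/a9.png

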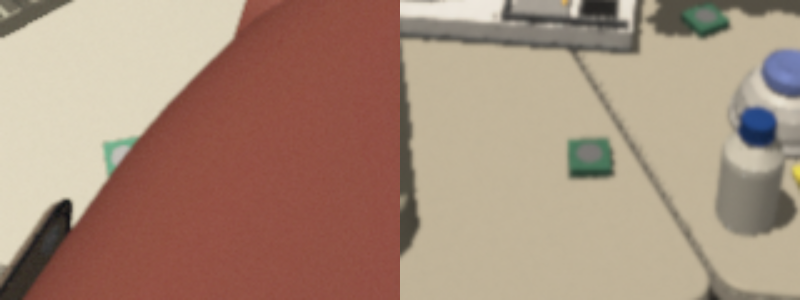

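Request:
drive_tool --plan '[[[0,100,-20,0,0,0,60],[0,200,-20,0,0,0,60],[3,275,-20,0,0,0,60],[3,275,-20,0,0,0,60],[3,275,-20,0,0,0,60],[3,275,-20,0,0,0,60],[3,275,-20,0,0,0,60],[3,275,-20,0,0,0,60],[3,275,-20,0,0,0,60]]]'

```text
time_s: 20.75
position: [439.7, 174.0, 148.2]
tool_rot: [-0.0, -0.017, 1.0, -0.0]
contact_force: [0.1, -1.3, -0.2]
opening: 51.2
grip_force: 0.0
```

```bash
python3 - <<'E'
from h import *
s=where(); c=grab("top"); W=cloud(c)
for t in tiles(c,W):
    if t[2]<40: print("top",*t)
print(s["position"],s["tool_rot"])
E
```

```text
t 20.75 reader [-127.7  303.7] z 148.2 F [ 0.1 -1.3 -0.2] open 51.2 j [ 0.22  0.26 -0.43  0.88 -0.    0.19]
top green [325. 250.] 12.6 [364.4 -90. ] [30.9 31.6] 38.0
top green [239. 213.] 13.1 [455.1 116.4] [32.8 32.8] 11.5
top orange [409. 224.] 14.3 [ 427.5 -297.9] [87.8 63.2] 83.9
top orange [341. 204.] 30.1 [ 477.3 -131.2] [34.9 35. ] 0.0
[439.69395501 173.99779403 148.21205192] [-1.42056777e-04 -1.71182385e-02  9.99853449e-01 -1.63840896e-04]
```

Request:
drive_tool --plan '[[[-13.4,-58.1,0,0,0,-8,60],[-13.4,-58.1,40,0,0,-9.5,60],[-13.4,-58.1,85,0,0,-9.5,60],[-13.4,-58.1,120,0,0,-9.5,55],[-13.4,-58.1,132,0,0,-9.5,52],[-13.4,-58.1,139.7,0,0,-9.5,52],[-13.4,-58.1,139.7,0,0,-9.5,52],[-13.4,-58.1,139.7,0,0,-9.5,52],[-13.4,-58.1,139.7,0,0,-9.5,52]]]'

```text
time_s: 21.7
position: [456.2, 116.8, 9.6]
tool_rot: [0.001, -0.1, 0.995, -0.0]
contact_force: [-0.3, 0.5, -0.8]
opening: 44.5
grip_force: 0.0
```

Request:
drive_tool --newtons 40 --plan '[[[0,0,0,0,0,0,30],[0,0,0,0,0,0,30],[0,0,0,0,0,0,30],[0,0,0,0,0,0,30],[0,0,0,0,0,0,30]]]'

```text
time_s: 22.2
position: [456.1, 116.9, 9.8]
tool_rot: [0.001, -0.1, 0.995, -0.0]
contact_force: [-1.6, -0.6, 9.3]
opening: 33.4
grip_force: 38.8
```

Request:
drive_tool --plan '[[[0,0,-8,0,0,0,30],[0,0,-30,0,0,0,30],[0,0,-65,0,0,0,30],[21.5,-183.8,-65,0,0,5,30],[21.5,-183.8,-65,0,0,9.5,30],[21.5,-183.8,-65,0,0,9.5,30],[21.5,-183.8,-65,0,0,9.5,30],[21.5,-183.8,-65,0,0,9.5,30],[21.5,-183.8,-65,0,0,9.5,30],[21.5,-183.8,-65,0,0,9.5,30],[21.5,-183.8,-41,0,0,9.5,30],[21.5,-183.8,-41,0,0,9.5,30],[21.5,-183.8,-41,0,0,9.5,30]]]'

```text
time_s: 23.5
position: [470.2, -66.4, 49.7]
tool_rot: [-0.001, -0.018, 1.0, 0.0]
contact_force: [-0.0, 0.6, -0.6]
opening: 32.6
grip_force: 40.0
```

```bash
python3 - <<'E'
from h import *
s=where(); d=grab("scene"); print(s["position"],s["tool_rot"],s["grip_force"]); u,v=map(int,proj(d,s["position"])); print(u,v)
a=cv2.resize(d["image"][v-35:v+35,u-45:u+45,::-1],None,fx=8,fy=8,interpolation=cv2.INTER_CUBIC)
cv2.imwrite("pics/a10.png",a)
E
```

```text
t 23.5 reader [-105.9   62.3] z 49.7 F [-0.   0.6 -0.6] open 32.6 j [-0.29  0.39 -0.55  0.63  0.   -0.33]
[470.17755179 -66.44316292  49.68593042] [-6.97152387e-04 -1.79309373e-02  9.99838944e-01  2.84546979e-04] 39.99778747558594
329 215
```

View pics/a10.png

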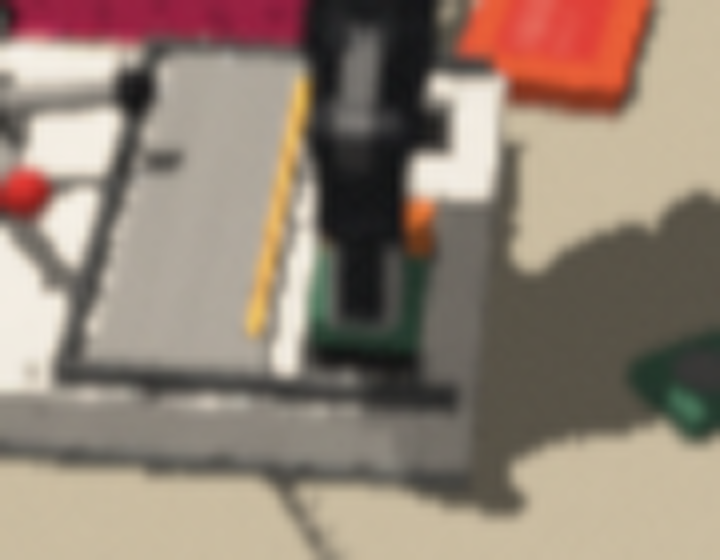

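```bash
python3 - <<'E'
from h import *
d=grab("scene"); W=cloud(d); hsv=cv2.cvtColor(d["image"],cv2.COLOR_RGB2HSV)
m=cv2.inRange(hsv,(60,60,20),(95,255,255))
for v in range(206,228):
    print(v,[("%d/%d/%d"%tuple(W[v,u])) + ("g" if m[v,u] else "") for u in range(322,340,3)])
E
```

```text
206 ['499/-135/28', '476/-20/107', '470/-23/106', '462/-14/113', '458/-39/96', '460/-143/26']
207 ['498/-128/30', '476/-20/105', '469/-19/106', '462/-18/107', '462/-81/65', '459/-138/27']
208 ['497/-123/30', '476/-18/103', '469/-19/103', '463/-22/101', '462/-83/61', '459/-136/25']
209 ['497/-122/27', '476/-18/100', '469/-19/100', '462/-19/101', '461/-81/59', '458/-126/28']
210 ['496/-119/26', '476/-21/95', '469/-22/96', '462/-18/99', '462/-83/54', '458/-122/28']
211 ['495/-110/29', '479/-44/77', '471/-40/80', '464/-37/83', '465/-118/27', '457/-119/27']
212 ['495/-105/30', '479/-43/74', '471/-40/77', '464/-36/81', '461/-80/51', '454/-83/49']
213 ['494/-100/30', '479/-44/70', '471/-35/78', '464/-38/76', '460/-74/52', '456/-108/28']
214 ['493/-98/29', '479/-41/70', '471/-38/73', '464/-37/74', '460/-70/52', '455/-102/30']
215 ['489/-63/51', '479/-44/65', '471/-37/70', '464/-36/72', '460/-68/50', '455/-101/27']
216 ['488/-57/52', '479/-42/63', '471/-37/68', '464/-37/68', '459/-63/50', '455/-95/29']
217 ['488/-56/50', '479/-43/60', '471/-42/61', '464/-39/64', '459/-60/49', '454/-90/29']
21
[... 195 characters left out ...]
 '479/-42/51', '472/-44/51', '464/-40/54', '458/-49/49g', '453/-85/23']
221 ['486/-47/44', '479/-46/46g', '472/-48/45', '465/-49/45', '457/-49/46g', '454/-89/17']
222 ['486/-46/42', '479/-46/43g', '472/-49/41g', '464/-46/44g', '457/-48/44g', '453/-87/15']
223 ['492/-87/8', '481/-64/26g', '474/-67/25', '465/-50/38g', '457/-50/39g', '453/-86/13']
224 ['491/-84/7', '481/-61/25', '473/-62/26', '466/-62/26', '459/-65/25', '451/-61/28']
225 ['491/-79/8', '481/-59/24', '473/-58/25', '466/-59/26', '458/-59/26', '451/-59/27']
226 ['487/-54/24', '480/-51/27', '473/-56/24', '465/-55/25', '458/-57/25', '450/-50/31']
227 ['485/-33/36', '477/-34/37', '471/-44/30', '464/-47/29', '457/-52/25', '450/-51/27']
```

Request:
drive_tool --plan '[[[-1.3,-0.8,2,0,0,0,30],[-1.3,-0.8,4,0,0,0,30],[-1.3,-0.8,4,0,0,0,30]]]'

```text
time_s: 23.9
position: [472.1, -68.4, 45.6]
tool_rot: [-0.0, -0.017, 1.0, -0.0]
contact_force: [-0.0, 0.4, -0.6]
opening: 33.1
grip_force: 40.0
```

```bash
python3 - <<'E'
from h import *
s=where(); print(s["position"])
X=[];n=0
d=grab("scene"); W=cloud(d); hsv=cv2.cvtColor(d["image"],cv2.COLOR_RGB2HSV)
# tile edges: left/right extents of tile top face rows by gradient in x at z>40, y<-50
for v in range(214,226): 
    r=[(u,W[v,u].round().astype(int).tolist()) for u in range(312,345) if 30<W[v,u,2]<56 and -90<W[v,u,1]<-44 ]
    if r: print(v,r[0],r[-1])
E
```

```text
t 23.9 reader [-104.1   60.4] z 45.6 F [-0.   0.4 -0.6] open 33.1 j [-0.3   0.4  -0.55  0.62 -0.   -0.33]
[472.08199978 -68.35874692  45.59102158]
214 (312, [517, -84, 37]) (336, [456, -80, 46])
215 (312, [517, -82, 35]) (336, [456, -75, 46])
216 (312, [517, -78, 35]) (336, [456, -72, 46])
217 (312, [516, -74, 35]) (339, [450, -90, 30])
218 (312, [515, -68, 36]) (336, [455, -72, 39])
219 (312, [515, -65, 35]) (336, [455, -72, 37])
220 (312, [514, -61, 35]) (341, [443, -76, 31])
221 (312, [513, -57, 35]) (341, [443, -74, 30])
222 (312, [513, -54, 34]) (335, [455, -48, 44])
223 (312, [512, -48, 35]) (340, [444, -65, 30])
224 (312, [511, -45, 35]) (339, [447, -61, 30])
225 (318, [497, -49, 31]) (318, [497, -49, 31])
```

Request:
drive_tool --plan '[[[0.4,0.8,2,0,0,0,30],[0.4,0.8,4,0,0,0,30],[0.4,0.8,5,0,0,0,30],[0.4,0.8,6,0,0,0,30],[0.4,0.8,7,0,0,0,30],[0.4,0.8,7,0,0,0,30]]]'

```text
time_s: 24.55
position: [471.6, -67.5, 38.5]
tool_rot: [-0.0, -0.017, 1.0, 0.0]
contact_force: [0.6, 0.3, -0.2]
opening: 33.1
grip_force: 40.0
```

Request:
drive_tool --plan '[[[0,0,1,0,0,0,30],[0,0,2,0,0,0,30],[0,0,2,0,0,0,30]]]'

```text
time_s: 24.85
position: [471.7, -67.6, 36.5]
tool_rot: [0.0, -0.017, 1.0, -0.0]
contact_force: [-0.4, -0.6, 0.2]
opening: 32.8
grip_force: 40.0
```

Request:
drive_tool --plan '[[[0,0,1,0,0,0,30],[0,0,1,0,0,0,30],[0,0,1,0,0,0,30]]]'

```text
time_s: 25.15
position: [471.7, -67.5, 35.6]
tool_rot: [0.0, -0.017, 1.0, -0.0]
contact_force: [-0.6, 0.6, 0.8]
opening: 33.1
grip_force: 40.5
```

Request:
drive_tool --plan '[[[0,0,0,0,0,0,49],[0,0,0,0,0,0,49],[0,0,-10,0,0,0,49],[0,0,-35,0,0,0,49],[0,0,-45,0,0,0,0],[0,0,-45,0,0,0,0],[0,0,-45,0,0,0,0],[0,0,-45,0,0,0,0],[0,0,-45,0,0,0,0],[0,0,-20,0,0,0,0],[0,0,-6,0,0,0,0],[0,0,-3,0,0,0,0],[0,0,0,0,0,0,0],[0,0,2,0,0,0,0],[0,0,4,0,0,0,0],[0,0,6,0,0,0,0],[0,0,7,0,0,0,0],[0,0,7,0,0,0,0]]]'

```text
time_s: 26.95
position: [471.7, -67.5, 29.4]
tool_rot: [0.0, -0.017, 1.0, -0.0]
contact_force: [-5.9, 1.6, 15.9]
opening: 0.1
grip_force: 7.6
```

Request:
drive_tool --plan '[[[0,0,-30,0,0,0,0],[0,0,-80,0,0,0,0],[-50,-40,-80,0,0,0,0],[-90,-80,-80,0,0,0,0],[-109.4,-101.2,-80,0,0,0,0],[-109.4,-101.2,-80,0,0,0,0],[-109.4,-101.2,-80,0,0,0,0],[-109.4,-101.2,-80,0,0,0,0]]]'

```text
time_s: 27.75
position: [583.7, -164.3, 108.3]
tool_rot: [-0.0, -0.017, 1.0, 0.0]
contact_force: [-0.2, 0.0, -0.3]
opening: 0.1
grip_force: 0.0
```

```bash
python3 - <<'E'
from h import *
s=where(); d=grab("scene"); W=cloud(d)
for k in (1,2):
    w=O+Rr@[-105,62*(k-1)]; u,v=map(int,proj(d,np.r_[w,30])); print(k,(u,v),np.nanmedian(W[v-3:v+4,u-4:u+5,2]))
b=cv2.resize(d["image"][155:245,235:365,::-1],None,fx=6,fy=6,interpolation=cv2.INTER_CUBIC); cv2.imwrite("pics/a11.png",b)
E
```

```text
t 27.75 reader [  3.9 -39.5] z 108.3 F [-0.2  0.  -0.3] open 0.1 j [-0.39  0.53 -0.12  0.92  0.   -0.43]
1 (331, 207) 28.006919126376033
2 (329, 221) 28.38816912287598
```

View pics/a11.png

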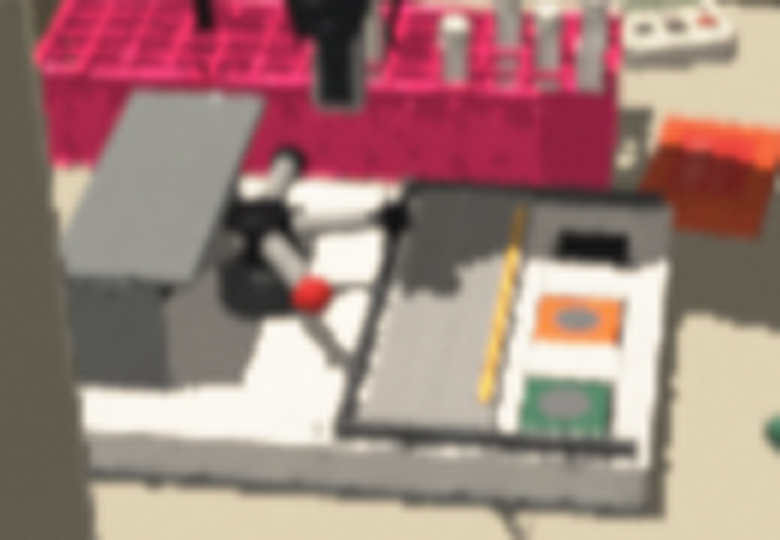

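Both tiles lie flush: orange in the middle nest at (578,320) and green in the left nest at (565,405). Now I'll wind the wheel back.

Request:
drive_tool --plan '[[[0,0,30,0,0,0,0],[0,0,59,0,0,0,0],[0,0,59,0,0,0,0],[0,0,59,0,0,0,0],[3,2,59,0,0,0,0],[5.4,4.6,59,0,0,0,0],[10,10,59,0,0,0,0],[13.3,15,59,0,0,0,0],[18.3,27,59,0,0,0,0],[20,40,59,0,0,0,0],[18.3,53,59,0,0,0,0],[13.3,65,59,0,0,0,0],[9.5,70,59,0,0,0,0],[5.4,75.4,59,0,0,0,0],[1,79,59,0,0,0,0],[-3.5,82.4,59,0,0,0,0],[-8.9,85.3,59,0,0,0,0],[-8.9,85.3,59,0,0,0,0]]]'

```text
time_s: 29.6
position: [591.2, -79.2, 49.5]
tool_rot: [0.0, -0.017, 1.0, 0.0]
contact_force: [-0.6, -1.7, 0.0]
opening: 0.1
grip_force: 0.6
```

Request:
drive_tool --plan '[[[2,-3,-25,0,0,0,0],[2,-3,-50,0,0,0,0],[2,-3,-50,0,0,0,0],[25,-40,-50,0,0,0,0],[25,-64,-50,0,0,0,0],[25,-64,-50,0,0,0,0],[25,-64,-50,0,0,0,0],[25,-64,-20,0,0,0,0],[25,-64,0,0,0,0,0],[25,-64,0,0,0,0,0],[27,-58,0,0,0,0,0],[29,-45,0,0,0,0,0],[27,-32,0,0,0,0,0],[22,-20,0,0,0,0,0],[18,-15,0,0,0,0,0],[14,-10,0,0,0,0,0],[10,-6,0,0,0,0,0],[5,-3,0,0,0,0,0],[0,0,0,0,0,0,0],[0,0,0,0,0,0,0]]]'

```text
time_s: 31.6
position: [591.2, -79.2, 49.5]
tool_rot: [0.0, -0.017, 1.0, -0.0]
contact_force: [0.7, -0.9, 0.2]
opening: -0.6
grip_force: 0.5
```

Request:
drive_tool --plan '[[[2,-3,-25,0,0,0,0],[2,-3,-50,0,0,0,0],[2,-3,-50,0,0,0,0],[25,-40,-50,0,0,0,0],[25,-64,-50,0,0,0,0],[25,-64,-50,0,0,0,0],[25,-64,-50,0,0,0,0],[25,-64,-20,0,0,0,0],[25,-64,0,0,0,0,0],[25,-64,0,0,0,0,0],[27,-58,0,0,0,0,0],[29,-45,0,0,0,0,0],[27,-32,0,0,0,0,0],[22,-20,0,0,0,0,0],[18,-15,0,0,0,0,0],[14,-10,0,0,0,0,0],[10,-6,0,0,0,0,0],[5,-3,0,0,0,0,0],[0,0,0,0,0,0,0],[0,0,0,0,0,0,0]]]'

```text
time_s: 33.6
position: [591.2, -79.3, 49.5]
tool_rot: [0.0, -0.017, 1.0, -0.0]
contact_force: [-0.3, -0.7, -0.5]
opening: -0.1
grip_force: 0.5
```

```bash
cat > wheel.py <<'E'
from h import *
s=where()
for n in("scene","top"):
    c=grab(n); W=cloud(c); hsv=cv2.cvtColor(c["image"],cv2.COLOR_RGB2HSV); h=hsv[...,0].astype(int)
    m=((h<4)|(h>175))&(hsv[...,1]>150)&(W[...,2]>50)&(W[...,2]<90)&(abs(W[...,0]-613)<75)&(abs(W[...,1]+124)<75)
    v,u=np.nonzero(m)
    if len(u)>5:
        q=rd(onplane(c,u.mean(),v.mean(),68))-[35,0]; print(n,len(u),q.round(1),np.hypot(*q).round(1),"joint",((np.arctan2(q[1],q[0])+3.8)%(2*np.pi)).round(2))
    m=cv2.inRange(hsv,(18,150,120),(30,255,255))>0; m&=(abs(W[...,2]-36)<6)&(abs(W[...,0]-520)<90)&(abs(W[...,1]+125)<95)
    v,u=np.nonzero(m)
    if len(u)>10: print(n,"stripe X",rd(onplane(c,np.median(u),np.median(v),37)).round(1))
E
python3 wheel.py; python3 - <<'E'
from h import *
c=dict(np.load("/tmp/top1.npz")); W=cloud(c); hsv=cv2.cvtColor(c["image"],cv2.COLOR_RGB2HSV)
m=cv2.inRange(hsv,(18,150,120),(30,255,255))>0; m&=(abs(W[...,2]-36)<6)&(abs(W[...,0]-520)<90)&(abs(W[...,1]+125)<95)
v,u=np.nonzero(m);print("open stripe",len(u),rd(onplane(c,np.median(u),np.median(v),37)))
E
```

```text
t 33.6 reader [14.6 45.1] z 49.5 F [-0.3 -0.7 -0.5] open -0.1 j [-0.26  0.58 -0.21  0.78  0.   -0.29]
scene 12 [-32.7 -50.8] 60.4 joint 1.66
open stripe 48 [-71.08647421  -2.89650496]
```

Request:
drive_tool --plan '[[[2,-3,-25,0,0,0,0],[2,-3,-50,0,0,0,0],[2,-3,-50,0,0,0,0],[25,-40,-50,0,0,0,0],[25,-64,-50,0,0,0,0],[25,-64,-50,0,0,0,0],[25,-64,-50,0,0,0,0],[25,-64,-20,0,0,0,0],[25,-64,0,0,0,0,0],[25,-64,0,0,0,0,0],[27,-58,0,0,0,0,0],[29,-45,0,0,0,0,0],[27,-32,0,0,0,0,0],[22,-20,0,0,0,0,0],[18,-15,0,0,0,0,0],[14,-10,0,0,0,0,0],[10,-6,0,0,0,0,0],[5,-3,0,0,0,0,0],[0,0,0,0,0,0,0],[0,0,0,0,0,0,0]]]'

```text
time_s: 35.7
position: [591.2, -79.2, 49.5]
tool_rot: [0.0, -0.017, 1.0, -0.0]
contact_force: [0.5, -1.4, -0.8]
opening: -0.0
grip_force: 0.5
```

Request:
drive_tool --plan '[[[2,-3,-25,0,0,0,0],[2,-3,-50,0,0,0,0],[2,-3,-50,0,0,0,0],[25,-40,-50,0,0,0,0],[25,-64,-50,0,0,0,0],[25,-64,-50,0,0,0,0],[25,-64,-50,0,0,0,0],[25,-64,-20,0,0,0,0],[25,-64,0,0,0,0,0],[25,-64,0,0,0,0,0],[27,-58,0,0,0,0,0],[28,-52,0,0,0,0,0],[29,-45,0,0,0,0,0],[28,-39,0,0,0,0,0],[28,-37,0,0,0,0,0],[28,-37,0,0,0,0,0]]]'

```text
time_s: 37.3
position: [563.8, -116.7, 49.9]
tool_rot: [0.0, -0.017, 1.0, 0.0]
contact_force: [-0.0, -0.6, -0.0]
opening: 0.2
grip_force: 0.1
```

```bash
python3 wheel.py
```

```text
t 37.3 reader [-14.2   8.7] z 49.9 F [-0.  -0.6 -0. ] open 0.2 j [-0.33  0.54 -0.27  0.75  0.   -0.37]
scene 21 [-48.1  32.9] 58.3 joint 0.06
```

Request:
drive_tool --plan '[[[-0.5,2,0,0,0,0,0],[-1,4,0,0,0,0,0],[-1,4,0,0,0,0,0]]]'

```text
time_s: 37.7
position: [564.6, -113.8, 49.6]
tool_rot: [-0.0, -0.017, 1.0, -0.001]
contact_force: [-0.2, -4.3, 0.6]
opening: 0.2
grip_force: 2.0
```

Request:
drive_tool --plan '[[[-0.5,1.5,0,0,0,0,0],[-0.5,1.5,0,0,0,0,0]]]'

```text
time_s: 37.9
position: [564.8, -113.4, 49.6]
tool_rot: [-0.0, -0.017, 1.0, -0.002]
contact_force: [-1.4, -9.5, -0.5]
opening: 0.3
grip_force: 4.4
```

The force has climbed to 9.5 N, so the wheel is at its closed stop. I'll back off, lift and check.

Request:
drive_tool --plan '[[[3,-6,0,0,0,0,0],[5,-12,0,0,0,0,0],[5,-12,-30,0,0,0,0],[5,-12,-80,0,0,0,0],[60,100,-120,0,0,0,0],[120,200,-150,0,0,0,0],[140,290,-150,0,0,0,0],[140,290,-150,0,0,0,0],[140,290,-150,0,0,0,0],[140,290,-150,0,0,0,0],[140,290,-150,0,0,0,0],[140,290,-150,0,0,0,0]]]'

```text
time_s: 39.1
position: [413.4, 176.7, 200.5]
tool_rot: [0.0, -0.02, 1.0, 0.001]
contact_force: [1.3, -0.7, -0.0]
opening: -0.0
grip_force: 0.0
```

```bash
python3 wheel.py; python3 - <<'E'
from h import *
c=grab("top"); W=cloud(c)
for t in tiles(c,W):
    if t[2]<40: print(*t)
cv2.imwrite("pics/a12.png",cv2.resize(c["image"][80:270,190:440,::-1],None,fx=3,fy=3,interpolation=cv2.INTER_CUBIC))
E
```

```text
t 39.1 reader [-153.9  307.4] z 200.5 F [ 1.3 -0.7 -0. ] open -0.0 j [ 0.24  0.17 -0.4   1.    0.    0.2 ]
scene 17 [-46.1  37.3] 59.3 joint 6.26
top 26 [-46.6  34.5] 58.0 joint 0.02
top stripe X [-126.6    4.7]
orange [409. 224.] 15.4 [ 427.6 -297.9] [88.  63.1] 84.2
```

View pics/a12.png

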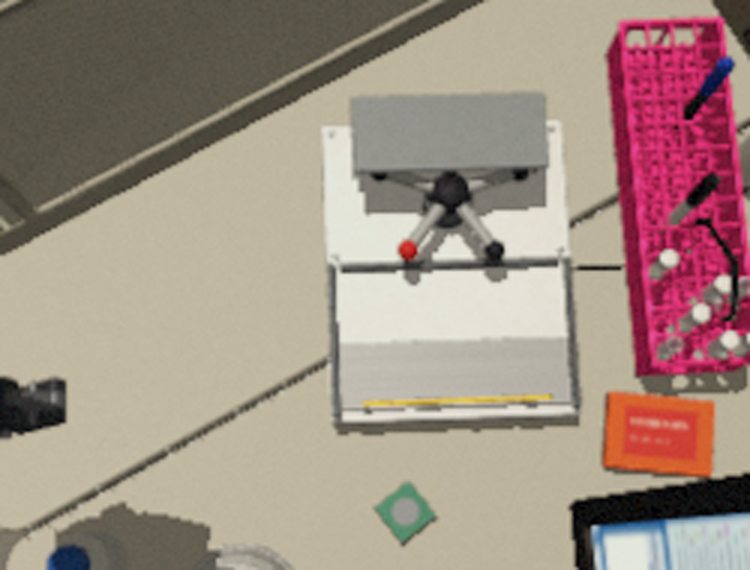

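The view shows the shutter fully closed (stripe at y≈402), the wheel at about 0 rad and the card box where it was. No tiles are left except the green look-alike.

```bash
python3 -c "
from cell import manip
print(manip.close_job())"
```

```text
the job is handed in; nothing more can be done
None
```

I opened the shutter, pressed the orange tile flush in the middle nest and the green one flush in the left, closed the shutter fully over them, and handed the job in after about 39 s; no white tile was there, and the orange box did not move.

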